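Pack the last tin in the spice case and shut it

ROBOT

A 6-joint arm with a two-finger parallel gripper is mounted at the origin on a cart in front of the work surface, level with it; the furniture and walls round the work are solid. World frame = base frame: x ahead of the robot, y to its left, z up, the work surface at z = 0. Lengths are in m, angles in rad, forces in N, time in s.
With the tool pointing down it reaches from about 0.35 to 0.8 m from the base axis. Payload 7.3 kg.
Tool frame: the origin (TCP) lies between the finger pads; the fingertips stand 25 mm ahead of it and the grasp point (between the pads) lies 6 mm ahead of it (r.tip_extent is the distance from the TCP to the fingertips, in m); z points along the fingers, y is the direction in which the jaws open and shut (so a half turn about z gives the same grasp; the last joint's range is limited). The gripper opens to 85 mm and grips with 20 to 120 N. Pads are 22 mm wide; open, the fingers measure 114 mm over their backs; the gripper's body (76 mm by 85 mm) begins 54 mm behind the grasp point. The pads swing forward as they close: fully open they stand 13 mm farther back than shut.
Start: joints at [1.144, 0.342, 1.524, -0, 1.275, -0.146], TCP at [0.145, 0.504, 0.256] pointing down, gripper open.
Joint ranges: [-2.53, 2.53], [-0.77, 2.02], [0.04, 2.7], [-1, 4.14], [0.28, 2.66], [-3.11, 3.11]. Speed limits (rad/s): [2.57, 2.57, 3.14, 3.14, 3.14, 3.14].

INTERFACE

Orientations are given as a unit quaternion [x, y, z, w].
In Python, from workcell import r, command_gripper, optics gives the robot as it stands. The module is installed in compiled form; this text tells all that it offers. Calls block until the motion is done:
- r.reach(position, orientation): joint-space move of the TCP to a pose.
- r.move_straight(position, orientation=None, speed=0.15, max_force=None): straight line of the TCP; orientation=None keeps the orientation; speed is the mean speed in m/s. With max_force (N) it stops when the force on the tool has changed by that much, and returns True; else False.
- r.movej(angles): joint-space move.
- command_gripper(opening, force=None): finger opening in m; force is the grip in N (None keeps the last); returns when the fingers have stopped.
- r.hold(seconds).
- r.solve_ik(position, orientation): joint angles nearest the present ones, or None.
- r.read_state(): the state.
- optics.get_image(name): name is "scene" or "side" or "wrist"; returns (picture, depth): 420x560x3 uint8, red, green, blue; 420x560 float32, m along the optical axis (not along the pixel's ray), 0 where there is no reading.
- optics.camera_model(name): a dict with "K" (3x3 intrinsics, pixels), "R" (3x3) and "t" (3): a world point X has camera coordinates R X + t; the wrist camera has in their place "tool_from_camera" (4x4, takes a point from camera to tool coordinates, whose origin is the TCP and whose axes are the flange's). Camera axes: x right, y down, z forward; pixel columns grow to the right and rows downward; lengths in m; the calibration is good to about 2 mm. A picture is of the moment at which its call begins: read the wrist's pose just before it. camera_model takes no time and is no camera call.
A pose or a line that the arm cannot do raises r.PlanningError and nothing moves.
- r.finish_job(): hands the job in, once; it reports no verdict.
The state is a dict: "time_s": time; "joint_positions": joint angles; "dq": joint speeds; "tau": joint torques, N m; "eef_pos": TCP position; "eef_rot": TCP orientation; "contact_force": force on the tool from outside, world axes, zero at the start; "torque": the same for the moment, N m; "grip_width": finger opening in m.
Only numpy, scipy, OpenCV 4.12 (cv2) and the standard library are available. Lean on these libraries where they do the work, as an engineer would, in place of code of your own. Each camera call takes 0.05 s, during which the arm holds its last target.

TASK

The spice case on the table is short of one tin: take the small tin that stands beside it and lay it on its side in the empty cradle like the other two, so that nothing stands above the rim. Then lower the lid gently until it is fully shut, leaving the other things where they are.

Things in the scene. Friction and masses are not known exactly. Their poses are not given: they have to be found in the camera images.
- tin_center (a point): centre (half-way up) of the small round spice tin to be packed, 49 mm in diameter and 72 mm tall, about 0.1 kg: grey tin with a brown label on part of its body and a flat grey cap. z is the tin's axis, from base to cap. It starts upright on the table, to the right of the case. Lying, its centre is 24 mm above what it lies on; it rolls only if pushed.
- case: open wooden case, fixed, 104 mm (its x) by 275 mm (its y) outside; walls 9 mm, floor 8 mm thick, rim 68 mm above the table; inside 86 by 257 mm. Origin on the table under its centre; x points from the front wall to the hinged back wall, z up. Three cradles stand in a row along y, 76 mm apart, the middle one at the case's centre; tins lie in them with their axis along the case's x.
- cradle_free_seat (a point): empty cradle (any of the three): where the centre of a tin lying in it comes to rest, 37 mm above the table, half-way between front and back wall; x as the case's. The cradle is a cork-lined block 60 mm long (x), 42 mm wide, with a round trough; it is narrower than a tin: beside the tin there is room for fingers down to the floor, 27 mm to a neighbour tin or side wall; 7 mm of play at each end.
- lid (a joint): angle of the case's lid: 0 fully shut, flat on the rim; pi/2 upright; starts open, leaning back at 1.7 to 1.95; stop at 2.0. The hinge is stiff (0.25 N m): the lid stays where it is left and must be pushed all the way down.
- lid_hinge (a point): middle of the hinge line, on the top of the case's back wall, 68 mm above the table; the hinge line runs along the case's y. The lid is a board 10 mm thick, 275 mm wide, reaching 116 mm from the hinge line, so shut it overhangs the front wall by 12 mm; its underside lies in the plane of the hinge line.
- lid_edge (a point): middle of the lid's free edge (half its thickness), 116 mm from the hinge line; a small brass plate marks it.
- tin_a_center (a point): centre of a tin of the same kind already lying in its cradle in the case
- cradle_a_seat (a point): where that tin's centre belongs
- tin_b_center (a point): centre of the other tin of the same kind already lying in its cradle in the case
- cradle_b_seat (a point): where that other tin's centre belongs
- big_tin_center (a point): bystander: centre of the bigger tin standing on the table behind the small one, 64 mm in diameter and 105 mm tall; it does not belong in the case
- old_trivet: bystander: black iron trivet lying on the table behind and right of the case, 130 x 144 x 20 mm, origin under its centre
- zinc_lid_center (a point): bystander: centre of a grey jar lid lying on the table to the right, 63 mm in diameter, 15 mm high
Not all that is in view belongs to the job. Leave any orange or yellow look-alike of the part that bears tin_center alone.

How it is judged:
By the outcome, as a careful person would: the job done as asked, in the order asked, and still so for the second after the job is handed in, with the robot touching nothing.
It also fails if it takes over 61 s, if anything falls off the work surface, if the arm or the gripper's body presses on something with over 40 N, if the wrist force passes 120 N, or if a joint passes its speed limit or range.

## Working session

There is one attempt and no reset: what is moved stays moved. The work goes in short steps, each a Python script; the robot and the scene stay as the last script left them, time stands still between calls to the robot, and variables do not carry over. Pictures are saved under pics/ and viewed, and the job is handed in when it is done.

```bash
mkdir -p pics; ls
cat > h.py <<'E'
import numpy as np, cv2
from workcell import r, command_gripper, optics
from scipy.spatial.transform import Rotation as Ro
def save(n,f):
    p,d=optics.get_image(n); cv2.imwrite('pics/'+f+'.png',p[:,:,::-1]); np.save('pics/'+f+'.npy',d); return p,d
def cloud(n,d,st=None):
    m=optics.camera_model(n);K=m['K'];v,u=np.mgrid[:420,:560]
    c=np.stack([(u-K[0,2])/K[0,0]*d,(v-K[1,2])/K[1,1]*d,d],-1)
    if n=='wrist':
        T=np.array(m['tool_from_camera']);c=c@T[:3,:3].T+T[:3,3]
        return c@Ro.from_quat(st['eef_rot']).as_matrix().T+np.array(st['eef_pos'])
    return (c-np.array(m['t']))@np.array(m['R'])
E
python3 - <<'E'
from h import *
s=r.read_state();print(s['time_s'],s['eef_pos'],s['eef_rot'])
np.set_printoptions(precision=3,suppress=True)
for n in('scene','side'):
    p,d=save(n,n+'0');m=optics.camera_model(n);print(n,-np.array(m['R']).T@m['t'],(d>0).mean())
print(optics.camera_model('wrist'))
E
```

```text
pics
0.0 [0.14531147 0.50412484 0.25561707] [ 1.39916113e-01  9.90163055e-01 -7.47926299e-04 -2.14005298e-04]
scene [-0.191  0.476  0.47 ] 0.9960119047619047
side [0.468 0.766 0.848] 0.9957993197278912
{'K': array([[342.133,   0.   , 281.808],
       [  0.   , 342.133, 206.874],
       [  0.   ,   0.   ,   1.   ]]), 'tool_from_camera': array([[-0.001, -0.963, -0.268,  0.067],
       [ 1.   , -0.001, -0.   , -0.002],
       [ 0.   , -0.268,  0.963, -0.118],
       [ 0.   ,  0.   ,  0.   ,  1.   ]])}
```

View pics/scene0.png

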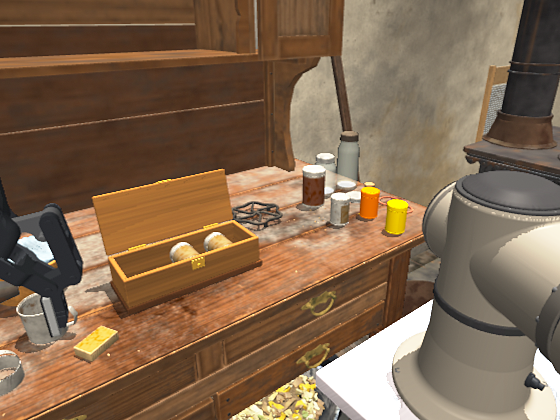

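View pics/side0.png

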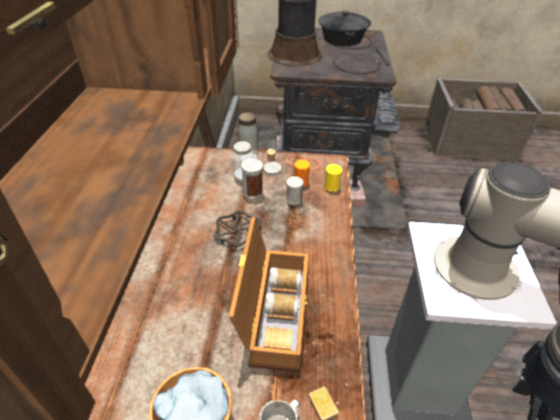

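The scene view shows the case with its front toward the robot and its lid leaning back. Two tins lie in it, and the left (+y) cradle at side (277,338) is empty. The small tin is at scene (340,210), side (294,192), next to the orange and yellow look-alikes. Next I measure them.

```bash
cat > m.py <<'E'
from h import *
np.set_printoptions(precision=3,suppress=True)
import sys
C={n:cloud(n,np.load(f'pics/{n}0.npy')) for n in('scene','side')}
def at(n,u,v): return C[n][v,u]
for n,l in {'scene':[(340,195),(340,210),(314,170),(369,190),(396,203),(180,250),(215,240),(197,263),(258,213),(165,200),(96,330),(300,300)],
 'side':[(294,183),(294,192),(252,165),(285,278),(282,304),(277,338),(305,300),(243,262),(246,320),(225,235),(271,168),(324,400),(302,165),(333,172)]}.items():
    for u,v in l: print(n,u,v,at(n,u,v))
# maps
for n in C:
    c=C[n]; print(n,'table z',np.median(c[...,2][(c[...,0]>.3)&(c[...,0]<.6)&(abs(c[...,2])<.02)&(abs(c[...,1])<.6)]))
E
python3 m.py
python3 - <<'E'
import sys;sys.path.insert(0,'.')
import cv2
for n,(x,y,w,h) in {'scene':(80,150,360,180),'side':(200,130,180,260)}.items():
    i=cv2.imread(f'pics/{n}0.png')[y:y+h,x:x+w];k=min(800/w,600/h);cv2.imwrite(f'pics/{n}0z.png',cv2.resize(i,None,fx=k,fy=k,interpolation=cv2.INTER_CUBIC))
E
```

```text
scene 340 195 [ 0.496 -0.228  0.072]
scene 340 210 [ 0.474 -0.208  0.044]
scene 314 170 [ 0.612 -0.241  0.105]
scene 369 190 [ 0.475 -0.311  0.072]
scene 396 203 [ 0.378 -0.3    0.071]
scene 180 250 [-0.191  0.476  0.47 ]
scene 215 240 [0.501 0.127 0.059]
scene 197 263 [0.445 0.197 0.057]
scene 258 213 [ 0.63  -0.066  0.02 ]
scene 165 200 [0.57  0.197 0.145]
scene 96 330 [0.422 0.394 0.016]
scene 300 300 [ 0.316  0.051 -0.018]
side 294 183 [ 0.494 -0.217  0.07 ]
side 294 192 [ 0.492 -0.201  0.049]
side 252 165 [ 0.623 -0.25   0.103]
side 285 278 [0.495 0.13  0.054]
side 282 304 [0.496 0.206 0.056]
side 277 338 [0.502 0.267 0.014]
side 305 300 [0.445 0.196 0.064]
side 243 262 [0.58  0.198 0.182]
side 246 320 [0.564 0.29  0.111]
side 225 235 [ 0.677 -0.054 -0.002]
side 271 168 [ 0.576 -0.358  0.016]
side 324 400 [0.398 0.395 0.015]
side 302 165 [ 0.474 -0.309  0.071]
side 333 172 [ 0.377 -0.282  0.071]
scene table z 0.001033465965777487
side table z -0.00011758479620543556
```

View pics/side0z.png

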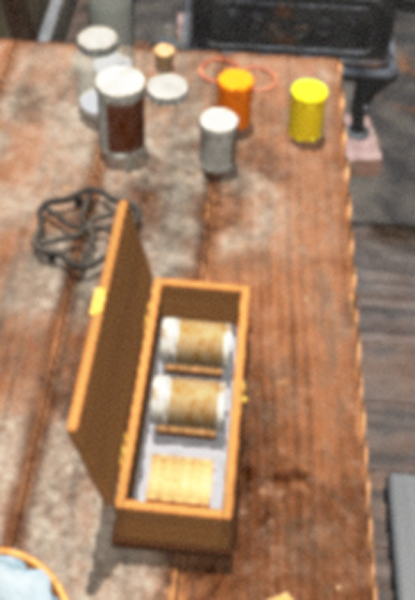

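```bash
cat > m2.py <<'E'
from h import *
np.set_printoptions(precision=4,suppress=True)
C={n:cloud(n,np.load(f'pics/{n}0.npy')) for n in('scene','side')}
from scipy.optimize import least_squares
for n,c in C.items():
    P=c.reshape(-1,3);P=P[np.isfinite(P).all(1)]
    b=(P[:,0]>.4)&(P[:,0]<.62)&(P[:,1]>0)&(P[:,1]<.36)
    rim=P[b&(P[:,2]>.061)&(P[:,2]<.073)]
    rect=cv2.minAreaRect(rim[:,:2].astype(np.float32));print(n,'rim',len(rim),rect)
    # vertical outer walls
    q=P[b&(P[:,2]>.01)&(P[:,2]<.058)]
    fx=q[q[:,0]<.455]; 
    if len(fx)>30:
        A=np.c_[fx[:,1],np.ones(len(fx))];s=np.linalg.lstsq(A,fx[:,0],rcond=None)[0];print(' front x=a y+b',s,'yr',np.percentile(fx[:,1],[1,99]),len(fx), np.std(A@s-fx[:,0]))
    lid=P[(P[:,0]>.5)&(P[:,0]<.66)&(P[:,1]>.02)&(P[:,1]<.36)&(P[:,2]>.08)&(P[:,2]<.2)]
    m=lid.mean(0);u,s,vt=np.linalg.svd(lid-m);print(' lid n',vt[2],m,s/np.sqrt(len(lid)),'ext y',np.percentile(lid[:,1],[1,99]),'zmax',np.percentile(lid[:,2],[99.5]))
    for nm,x,y,h,rad in(('tin',.495,-.22,.072,.03),('big',.62,-.245,.105,.042),('orange',.475,-.31,.072,.03)):
        t=P[(np.hypot(P[:,0]-x,P[:,1]-y)<rad)]
        top=t[abs(t[:,2]-h)<.004];bd=t[(t[:,2]>.012)&(t[:,2]<h-.006)]
        R=.032 if nm=='big' else .0245
        f=least_squares(lambda c:np.hypot(bd[:,0]-c[0],bd[:,1]-c[1])-R,[x,y],loss='soft_l1',f_scale=.003)
        print(' ',nm,'top',len(top),(top[:,:2].min(0)+top[:,:2].max(0))/2,top[:,:2].mean(0),'body',len(bd),f.x)
E
python3 m2.py
```

```text
scene rim 2164 ((0.49997949600219727, 0.19289647042751312), (0.27471596002578735, 0.11177704483270645), 88.47859191894531)
 front x=a y+b [0.0268 0.4418] yr [0.0604 0.3303] 3118 0.0016510433727690127
 lid n [-0.9717  0.0262  0.2348] [0.5668 0.2035 0.1322] [0.0788 0.0305 0.0015] ext y [0.058  0.3269] zmax [0.1814]
  tin top 139 [ 0.491  -0.2241] [ 0.4891 -0.2219] body 364 [ 0.4933 -0.2263]
  big top 166 [ 0.6225 -0.2495] [ 0.62   -0.2481] body 654 [ 0.625  -0.2519]
  orange top 129 [ 0.4733 -0.3137] [ 0.4714 -0.3118] body 353 [ 0.4751 -0.3167]
side rim 1353 ((0.5019437074661255, 0.19303464889526367), (0.27742934226989746, 0.11351952701807022), 87.68331146240234)
 front x=a y+b [0.0212 0.4424] yr [0.0583 0.3355] 186 0.003410278900284939
 lid n [-0.9654  0.0282  0.2592] [0.5698 0.213  0.14  ] [0.0802 0.0329 0.0021] ext y [0.0606 0.3283] zmax [0.182]
  tin top 132 [ 0.4924 -0.2228] [ 0.4928 -0.222 ] body 207 [ 0.493  -0.2266]
  big top 216 [ 0.6247 -0.2476] [ 0.6246 -0.248 ] body 457 [ 0.6244 -0.2521]
  orange top 113 [ 0.4753 -0.3137] [ 0.4746 -0.3133] body 157 [ 0.4749 -0.3168]
```

View pics/scene0z.png

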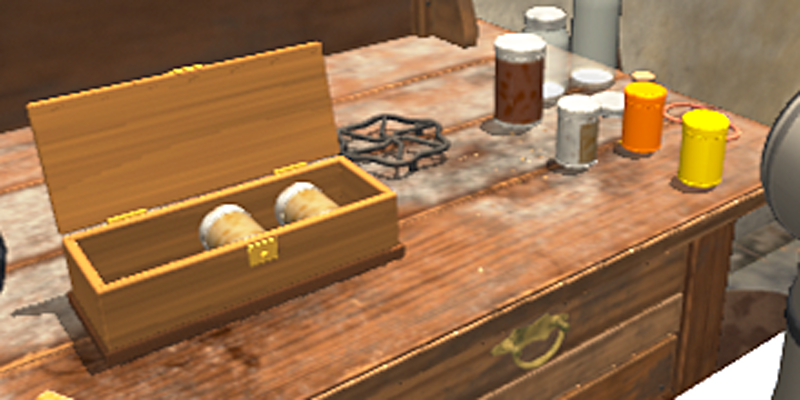

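```bash
cat >> h.py <<'E'
TIN=np.array([.493,-.2255]); CASE=np.array([.4995,.193]); YAW=-.0265
def quat(z,x):
    z=np.array(z,float);z/=np.linalg.norm(z);x=np.array(x,float);x=x-z*(x@z);x/=np.linalg.norm(x)
    return Ro.from_matrix(np.c_[x,np.cross(z,x),z]).as_quat()
def pick(h=.05,back=0.,b=np.radians(12),a=None):
    a=np.arctan2(TIN[1],TIN[0]) if a is None else a
    d=np.array([np.cos(a),np.sin(a),0]);u=np.array([0,0,1.])
    z=d*np.cos(b)-u*np.sin(b);q=quat(z,u)
    return np.r_[TIN,h]-back*d-.006*z,q
def place(up=0.,off=.014,b=np.radians(12),zc=.037):
    X=np.array([np.cos(YAW),np.sin(YAW),0]);Y=np.array([-X[1],X[0],0]);u=np.array([0,0,1.])
    z=X*np.sin(b)-u*np.cos(b);q=quat(z,-X)
    return np.r_[CASE,zc]+.076*Y-off*X+up*u-.006*z,q
E
python3 - <<'E'
from h import *
np.set_printoptions(precision=3,suppress=True)
for b in(0,12,20):
  for a in (-.43,-.6,-.3,-.8):
    for back in (0,.08):
        p,q=pick(.05,back,np.radians(b),a);j=r.solve_ik(p,q);print(b,a,back,j)
print(r.solve_ik(*pick(.15,.08)))
for up in(0,.1,.2): print('place',up,r.solve_ik(*place(up)))
print(place())
E
```

```text
0 -0.43 0 [-0.741  1.355  2.409  2.765  2.158 -1.787]
0 -0.43 0.08 [-0.9    1.636  2.58   2.324  2.472 -2.267]
0 -0.6 0 [-0.535  1.333  2.388  3.22   2.149 -1.528]
0 -0.6 0.08 [-0.503  1.56   2.545  3.31   2.528 -1.433]
0 -0.3 0 [-0.886  1.342  2.397  2.465  2.058 -1.931]
0 -0.3 0.08 [-1.149  1.59   2.56   2.009  2.164 -2.444]
0 -0.8 0 [-0.318  1.271  2.317  3.667  1.963 -1.352]
0 -0.8 0.08 [-0.146  1.384  2.434  3.919  2.091 -1.116]
12 -0.43 0 [-0.733  1.167  2.476  2.834  1.84  -1.72 ]
12 -0.43 0.08 [-0.881  1.476  2.684  2.553  2.265 -2.075]
12 -0.6 0 [-0.536  1.147  2.454  3.206  1.82  -1.542]
12 -0.6 0.08 [-0.507  1.388  2.641  3.258  2.245 -1.478]
12 -0.3 0 [-0.872  1.156  2.463  2.572  1.765 -1.827]
12 -0.3 0.08 [-1.12   1.423  2.659  2.236  2.    -2.278]
12 -0.8 0 [-0.328  1.094  2.378  3.604  1.656 -1.423]
12 -0.8 0.08 [-0.163  1.204  2.512  3.787  1.826 -1.23 ]
20 -0.43 0 [-0.72   1.014  2.483  2.87   1.563 -1.67 ]
20 -0.43 0.08 None
20 -0.6 0 [-0.539  1.     2.461  3.199  1.54  -1.552]
20 -0.6 0.08 [-0.513  1.21   2.665  3.23   1.953 -1.508]
20 -0.3 0 [-0.848  1.005  2.47   2.629  1.511 -1.743]
20 -0.3 0.08 [-1.073  1.241  2.684  2.401  1.805 -2.102]
20 -0.8 0 [-0.346  0.961  2.387  3.572  1.409 -1.479]
20 -0.8 0.08 [-0.192  1.054  2.534  3.709  1.595 -1.321]
None
place 0 [ 0.414  0.597  1.826 -0.175  0.535 -0.987]
place 0.1 [ 0.414  0.439  1.743 -0.127  0.773 -1.047]
place 0.2 [ 0.414  0.323  1.609 -0.104  1.022 -1.084]
(array([0.486, 0.269, 0.043]), array([ 0.013,  0.994, -0.001,  0.105]))
```

Run:
```python
from h import *
np.set_printoptions(precision=3,suppress=True)
for b in(12,):
  for a in (-.8,-.9,-1.,-1.1,-1.2):
    for back,h in ((0,.05),(.09,.05),(.09,.2),(.09,.3),(0,.2),(0,.3)):
        p,q=pick(h,back,np.radians(b),a);j=r.solve_ik(p,q);print(b,a,back,h,j)
```

```text
12 -0.8 0 0.05 [-0.328  1.094  2.378  3.604  1.656 -1.423]
12 -0.8 0.09 0.05 [-0.136  1.219  2.527  3.817  1.841 -1.199]
12 -0.8 0.09 0.2 [-0.136  0.612  2.59   3.799  1.409 -1.533]
12 -0.8 0.09 0.3 [-0.136  0.181  2.491  3.935  1.008 -1.907]
12 -0.8 0 0.2 [-0.328  0.589  2.427  3.629  1.25  -1.631]
12 -0.8 0 0.3 [-0.328  0.261  2.349  3.744  0.901 -1.869]
12 -0.9 0 0.05 [-0.245  1.066  2.324  3.78   1.56  -1.42 ]
12 -0.9 0.09 0.05 [-0.022  1.138  2.442  3.997  1.648 -1.237]
12 -0.9 0.09 0.2 [-0.022  0.593  2.496  4.029  1.328 -1.613]
12 -0.9 0.09 0.3 None
12 -0.9 0 0.2 [-0.245  0.592  2.37   3.828  1.22  -1.687]
12 -0.9 0 0.3 [-0.245  0.288  2.298  3.967  0.945 -1.978]
12 -1.0 0 0.05 [-0.178  1.043  2.264  3.945  1.475 -1.45 ]
12 -1.0 0.09 0.05 None
12 -1.0 0.09 0.2 None
12 -1.0 0.09 0.3 None
12 -1.0 0 0.2 [-0.178  0.598  2.306  4.016  1.204 -1.756]
12 -1.0 0 0.3 None
12 -1.1 0 0.05 [-0.126  1.025  2.198  4.103  1.407 -1.503]
12 -1.1 0.09 0.05 None
12 -1.1 0.09 0.2 None
12 -1.1 0.09 0.3 None
12 -1.1 0 0.2 None
12 -1.1 0 0.3 None
12 -1.2 0 0.05 None
12 -1.2 0.09 0.05 None
12 -1.2 0.09 0.2 None
12 -1.2 0.09 0.3 None
12 -1.2 0 0.2 None
12 -1.2 0 0.3 None
```

Run:
```python
from h import *
np.set_printoptions(precision=3,suppress=True)
A=-.8;B=np.radians(12)
p,q=pick(.3,.09,B,A); r.movej(r.solve_ik(p,q)); s=r.read_state();print(s['time_s'],s['eef_pos'],p)
command_gripper(.07)
p,q=pick(.1,.09,B,A); r.move_straight(p,q,speed=.2)
s=r.read_state();p_,d=save('wrist','w1');print(s['time_s'],s['contact_force'],s['grip_width'])
save('side','s1')
c=cloud('wrist',d,s)
P=c.reshape(-1,3);P=P[d.reshape(-1)>0]
t=P[np.hypot(P[:,0]-.493,P[:,1]+.2255)<.035]
top=t[abs(t[:,2]-.072)<.004];print(len(top),top.mean(0),(top.min(0)+top.max(0))/2)
bd=t[(t[:,2]>.015)&(t[:,2]<.065)]
from scipy.optimize import least_squares
print(len(bd),least_squares(lambda c:np.hypot(bd[:,0]-c[0],bd[:,1]-c[1])-.0245,TIN,loss='soft_l1',f_scale=.003).x)
```

```text
3.3833 [ 0.427 -0.157  0.301] [ 0.426 -0.157  0.301]
4.8417 [-0.768 -0.21   0.57 ] 0.06999105837762837
2490 [ 0.49  -0.224  0.072] [ 0.492 -0.226  0.071]
3729 [ 0.493 -0.228]
```

View pics/w1.png

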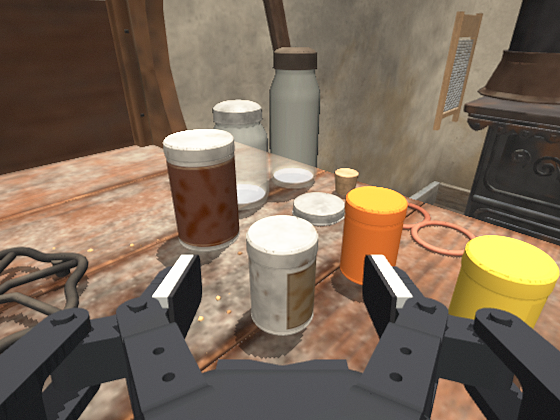

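View pics/s1.png

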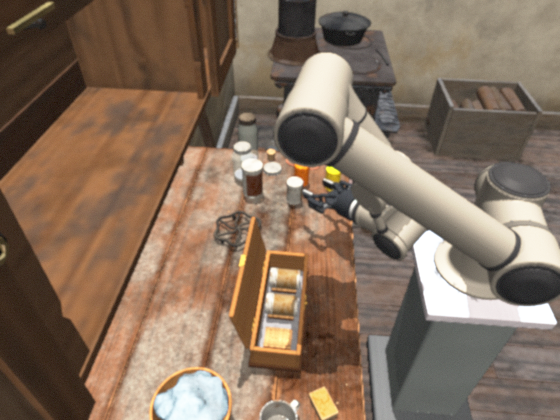

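The wrist view shows the small tin centred between the fingers at (282,275), with orange and yellow clear to the right. The wrist fit agrees with the fixed cameras to within 2 mm, so I grasp.

```bash
sed -i 's/^TIN=np.array(\[.493,-.2255\])/TIN=np.array([.4928,-.2267])/' h.py
python3 - <<'E'
from h import *
np.set_printoptions(precision=3,suppress=True)
A=-.8;B=np.radians(12)
p,q=pick(.05,.09,B,A); print(r.move_straight(p,q,speed=.1,max_force=10))
p,q=pick(.05,0,B,A); print(r.move_straight(p,q,speed=.08,max_force=6))
s=r.read_state();print(s['eef_pos'],p,s['contact_force'])
command_gripper(.04,30)
s=r.read_state();print(s['time_s'],s['grip_width'],s['contact_force'])
p,q=pick(.08,0,B,A); r.move_straight(p,q,speed=.08)
s=r.read_state();print(s['time_s'],s['grip_width'],s['contact_force'])
save('wrist','w2');save('side','s2');save('scene','c2')
E
```

```text
False
False
[ 0.488 -0.222  0.051] [ 0.489 -0.222  0.051] [-0.087 -0.193 -0.03 ]
7.1833 0.04713607825422878 [-0.02   0.144 -0.627]
7.7083 0.047176391863790364 [-0.119 -0.21  -1.033]
```

View pics/w2.png

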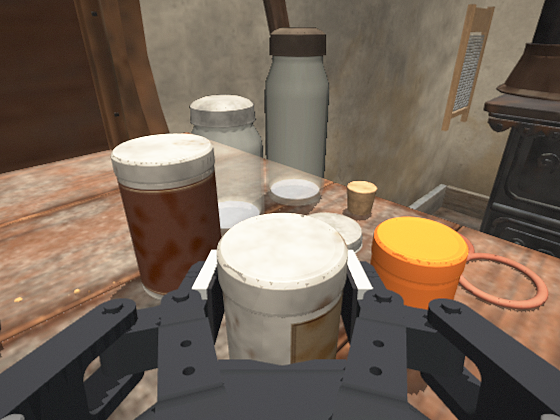

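View pics/c2.png

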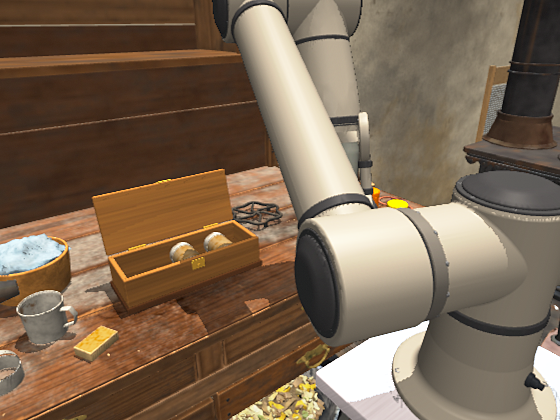

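The tin is held with its cap up (wrist (282,245)) at a width of 47 mm. The case and its tins are unchanged. Lifting it over to the case.

Run:
```python
from h import *
np.set_printoptions(precision=3,suppress=True)
A=-.8;B=np.radians(12)
command_gripper(.04,45)
p,q=pick(.29,0,B,A); r.move_straight(p,q,speed=.2)
print(r.read_state()['time_s'])
p,q=place(.17); j=r.solve_ik(p,q);print(j); r.movej(j)
s=r.read_state();print(s['time_s'],s['grip_width'],s['eef_pos'],p)
save('wrist','w3');save('side','s3');save('scene','c3')
```

```text
9.275
[ 0.414  0.353  1.655 -0.11   0.947 -1.074]
12.475 0.0468348569048625 [0.486 0.269 0.213] [0.486 0.269 0.213]
```

View pics/w3.png

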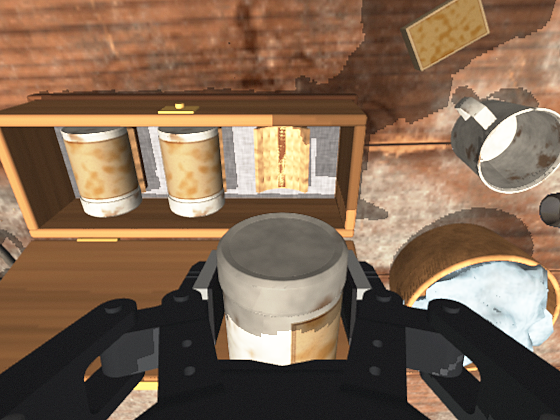

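View pics/s3.png

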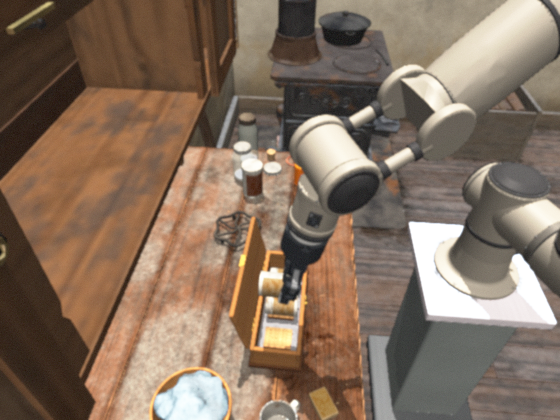

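View pics/c3.png

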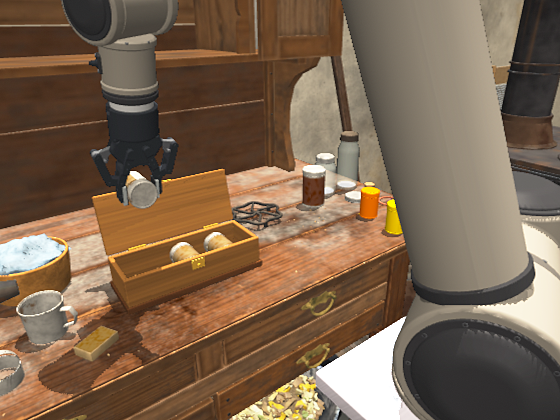

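Run:
```python
import cv2
i=cv2.imread('pics/w3.png')[90:260,0:370];cv2.imwrite('pics/w3z.png',cv2.resize(i,None,fx=2.1,fy=2.1,interpolation=cv2.INTER_CUBIC))
```

```text
(no output)
```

View pics/w3z.png

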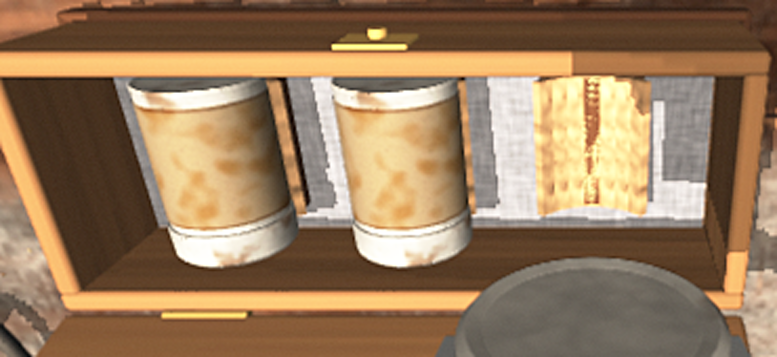

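The cap seams show that both packed tins have their caps toward the hinge (back). To match them, I'll lay this tin on the free table area right of the case and regrasp it turned by 180°.

```bash
cat >> h.py <<'E'
SP=np.array([.47,-.08])
def lay(zc,b=np.radians(12),off=.014):  # cap toward +X, camera +X
    X=np.array([1,0,0.]);u=np.array([0,0,1.]); z=-X*np.sin(b)-u*np.cos(b)
    return np.r_[SP,zc]+off*X-.006*z,quat(z,X)
def regr(zc): # vertical, camera -X
    return np.r_[SP,zc+.006],quat([0,0,-1],[-1,0,0])
def place2(up=0.,zc=.037,dx=0.,dy=0.):
    X=np.array([np.cos(YAW),np.sin(YAW),0]);Y=np.array([-X[1],X[0],0])
    return np.r_[CASE,zc+.006+up]+(.076+dy)*Y+dx*X,quat([0,0,-1],-X)
E
python3 - <<'E'
from h import *
np.set_printoptions(precision=3,suppress=True)
for zc in(.12,.026): print(r.solve_ik(*lay(zc)))
for zc in(.12,.026): print(r.solve_ik(*regr(zc)))
for u in(.15,.0): print(r.solve_ik(*place2(u)))
# check case pose with wrist depth
s=r.read_state();c=cloud('wrist',np.load('pics/w3.npy'),s)
P=c.reshape(-1,3)
rim=P[(abs(P[:,2]-.068)<.004)&(P[:,0]>.42)&(P[:,0]<.57)&(P[:,1]<.36)&(P[:,1]>.03)]
rect=cv2.minAreaRect(rim[:,:2].astype(np.float32));print(len(rim),rect)
for lo,hi in ((.08,.155),(.155,.235)):
    t=P[(P[:,0]>.46)&(P[:,0]<.54)&(P[:,1]>lo)&(P[:,1]<hi)&(P[:,2]>.058)&(P[:,2]<.064)]
    print(len(t),t.mean(0),t.min(0),t.max(0))
b=P[(P[:,0]>.45)&(P[:,0]<.55)&(P[:,1]>.235)&(P[:,1]<.31)&(P[:,2]>.012)&(P[:,2]<.03)]
print('cradle',len(b),np.percentile(b,[1,99],axis=0),cv2.minAreaRect(b[:,:2].astype(np.float32)))
E
```

```text
[-0.285  0.533  1.632 -0.063  1.179  1.316]
[-0.285  0.672  1.7   -0.071  0.972  1.332]
[-0.33   0.411  1.831 -0.     0.9   -1.9  ]
[-0.33   0.572  1.908 -0.     0.662 -1.9  ]
[ 0.358  0.477  1.494 -0.     1.17  -1.187]
[ 0.358  0.668  1.638 -0.     0.836 -1.187]
9953 ((0.49929776787757874, 0.1902884691953659), (0.2759687900543213, 0.10851524770259857), 88.67449188232422)
2731 [0.497 0.115 0.061] [0.461 0.08  0.058] [0.54  0.134 0.064]
2603 [0.497 0.191 0.061] [0.463 0.175 0.058] [0.535 0.206 0.064]
cradle 4181 [[0.45  0.24  0.012]
 [0.545 0.307 0.029]] ((0.4980142116546631, 0.27253463864326477), (0.09601175785064697, 0.07482670992612839), 0.02288607321679592)
```

```bash
sed -i 's/CASE=np.array(\[.4995,.193\]); YAW=-.0265/CASE=np.array([.4993,.1915]); YAW=-.025/' h.py
python3 - <<'E'
from h import *
np.set_printoptions(precision=3,suppress=True)
p,q=lay(.12); r.movej(r.solve_ik(p,q)); print(r.read_state()['time_s'])
p,q=lay(.0275); print(r.move_straight(p,q,speed=.1,max_force=5))
p,q=lay(.0235); print(r.move_straight(p,q,speed=.03,max_force=3))
s=r.read_state();print(s['time_s'],s['eef_pos'],p,s['contact_force'],s['grip_width'])
save('side','s4');save('scene','c4')
E
```

```text
14.675
False
True
15.975 [ 0.486 -0.08   0.03 ] [ 0.485 -0.08   0.029] [1.117 0.199 5.289] 0.047314885377872394
```

View pics/c4.png

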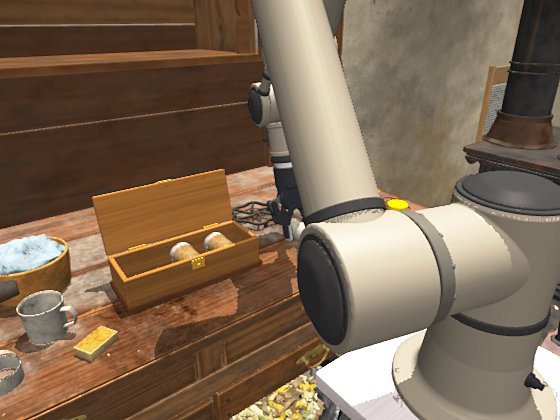

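View pics/s4.png

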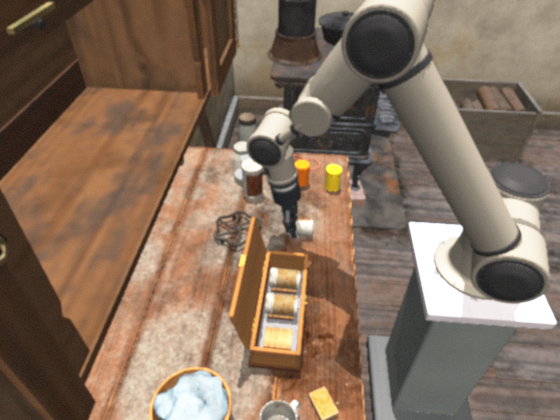

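The side view shows the tin lying on the table at (303,228), with contact at the expected height. I release, turn and look.

Run:
```python
from h import *
np.set_printoptions(precision=3,suppress=True)
command_gripper(.068)
p,q=lay(.10); r.move_straight(p,q,speed=.15)
p,q=regr(.11); r.movej(r.solve_ik(p,q))
s=r.read_state();_,d=save('wrist','w5');save('side','s5');print(s['time_s'])
c=cloud('wrist',d,s);P=c.reshape(-1,3)
t=P[(abs(P[:,0]-.47)<.07)&(abs(P[:,1]+.08)<.06)&(P[:,2]>.03)&(P[:,2]<.06)]
print(len(t),t.mean(0),t.min(0),t.max(0),cv2.minAreaRect(t[:,:2].astype(np.float32)))
```

```text
19.7917
8544 [ 0.468 -0.082  0.044] [ 0.435 -0.106  0.03 ] [ 0.507 -0.058  0.051] ((0.47071921825408936, -0.0820697695016861), (0.0474294051527977, 0.07187337428331375), 89.8018569946289)
```

View pics/w5.png

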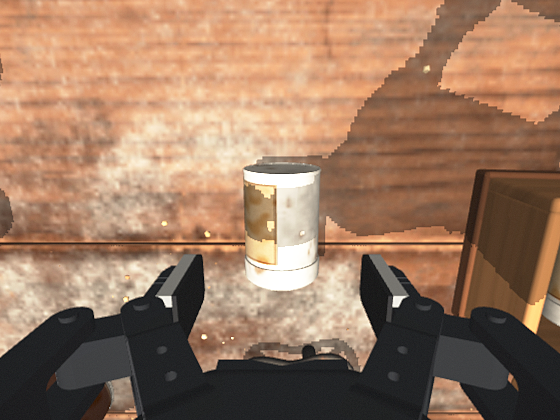

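The tin lies at (0.471, -0.082), wrist (282,225), aligned to 0.2°, with its cap toward +x like the packed tins. Regrasping at its centre and placing it.

Run:
```python
from h import *
np.set_printoptions(precision=3,suppress=True)
d=np.array([.0007,-.0015,0])
p,q=regr(.0265); print(r.move_straight(p+d,q,speed=.15,max_force=8))
command_gripper(.04,40)
s=r.read_state();print(s['time_s'],s['grip_width'])
p,q=regr(.12); r.move_straight(p+d,q,speed=.2)
p,q=place2(.10); r.movej(r.solve_ik(p,q))
s=r.read_state();_,dd=save('wrist','w6');save('side','s6');print(s['time_s'],s['eef_pos'],p,s['contact_force'],s['grip_width'])
```

```text
False
20.9167 0.046800728889258084
22.85 [0.501 0.266 0.142] [0.501 0.267 0.143] [-0.547  0.315 -0.409] 0.046805019011868954
```

View pics/w6.png

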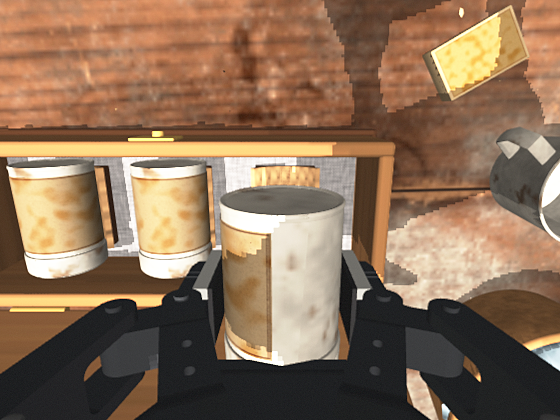

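View pics/s6.png

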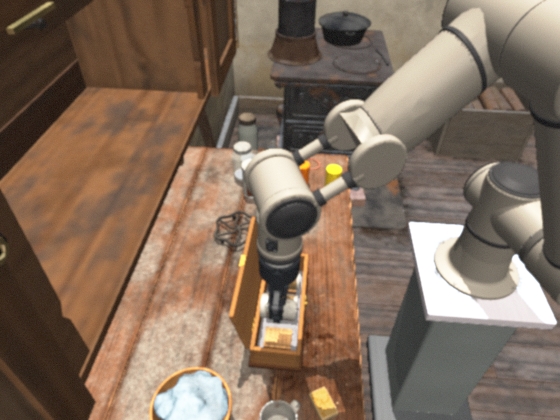

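Run:
```python
from h import *
np.set_printoptions(precision=3,suppress=True)
p,q=place2(.012); print(r.move_straight(p,q,speed=.1,max_force=6))
s=r.read_state();print(s['eef_pos'],p,s['contact_force'])
p,q=place2(-.002); print(r.move_straight(p,q,speed=.03,max_force=4))
s=r.read_state();print(s['time_s'],s['eef_pos'],p,s['contact_force'],s['grip_width'])
```

```text
False
[0.502 0.268 0.056] [0.501 0.267 0.055] [-0.23   0.426 -0.967]
True
24.35 [0.502 0.268 0.047] [0.501 0.267 0.041] [-0.584  1.866  2.656] 0.046915754627041076
```

Run:
```python
from h import *
np.set_printoptions(precision=3,suppress=True)
p,q=place2(.0005,dy=.001); print(r.move_straight(p,q,speed=.03,max_force=4))
s=r.read_state();print(s['eef_pos'],s['contact_force'])
command_gripper(.061)
p,q=place2(.13); r.move_straight(p,q,speed=.15)
s=r.read_state();_,d=save('wrist','w7');print(s['time_s'])
c=cloud('wrist',d,s);P=c.reshape(-1,3)
for yc in (-.076,0,.076):
    Y=np.array([.025,1]);ctr=CASE+yc*Y
    t=P[(abs(P[:,0]-ctr[0])<.042)&(abs(P[:,1]-ctr[1])<.026)&(P[:,2]>.045)&(P[:,2]<.08)]
    tt=t[t[:,2]>t[:,2].max()-.003]
    print(ctr,len(t),'top',np.percentile(t[:,2],[50,99]),tt.mean(0),t.min(0),t.max(0))
```

```text
False
[0.502 0.268 0.046] [-6.747 -5.182 24.683]
25.9083
[0.497 0.116] 6277 top [0.059 0.063] [0.539 0.098 0.067] [0.46  0.09  0.045] [0.539 0.139 0.069]
[0.499 0.192] 5950 top [0.059 0.063] [0.541 0.171 0.066] [0.462 0.166 0.045] [0.541 0.214 0.068]
[0.501 0.268] 5918 top [0.059 0.063] [0.527 0.262 0.063] [0.465 0.242 0.045] [0.543 0.289 0.066]
```

View pics/w7.png

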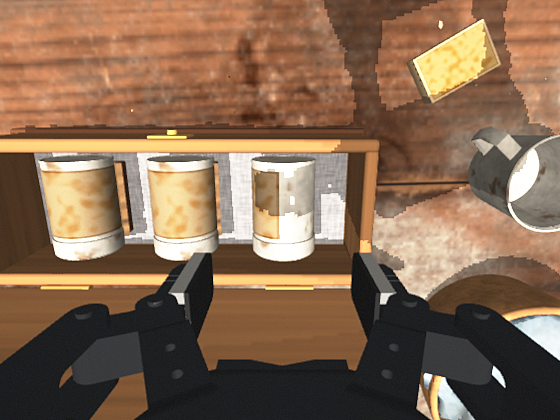

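The new tin at (283,208) lies in line with the other two, cap at the hinge side. Its top height of 63 mm matches theirs and is below the 68 mm rim. Next I plan the lid push.

```bash
cat >> h.py <<'E'
def tipw(xp,z,dy=0.): # tip at hinge-relative xp, absolute z -> TCP pose
    X=np.array([np.cos(YAW),np.sin(YAW),0]);Y=np.array([-X[1],X[0],0])
    return np.r_[CASE,0]+(.052+xp)*X+dy*Y+np.array([0,0,z+.025]),quat([0,0,-1],-X)
def lidtip(th,s=.095):
    ss=.116 if th>np.pi/2 else s
    x=-ss*np.cos(th)+.01*np.sin(th)+.011
    z=.068+s*np.sin(th)+.01*np.cos(th)
    return x,z
E
python3 - <<'E'
from h import *
np.set_printoptions(precision=3,suppress=True)
print(r.solve_ik(*tipw(.085,.215)))
for th in(1.95,1.82,1.4,1,.6,.2,0): print(th,lidtip(th),r.solve_ik(*tipw(*lidtip(th))))
command_gripper(.0,30)
p,q=place2(.21); r.move_straight(p,q,speed=.2)
p,q=tipw(.085,.215); r.movej(r.solve_ik(p,q))
p,q=tipw(.085,.16); r.move_straight(p,q,speed=.1,max_force=8)
s=r.read_state();print(s['time_s'],s['eef_pos'],s['contact_force'],s['grip_width'])
save('side','s8');save('scene','c8')
E
```

```text
[ 0.172  0.615  1.119 -0.     1.407 -1.374]
1.95 (np.float64(0.06323057358678798), np.float64(0.15254936461185475)) [ 0.179  0.622  1.283 -0.     1.237 -1.367]
1.82 (np.float64(0.049300439245189315), np.float64(0.157599044143955)) [ 0.183  0.593  1.32  -0.     1.228 -1.363]
1.4 (np.float64(0.004707618724361701), np.float64(0.1633173957779061)) [ 0.199  0.514  1.445 -0.     1.182 -1.347]
1 (np.float64(-0.031914009209394315), np.float64(0.15334276661543156)) [ 0.214  0.466  1.559 -0.     1.117 -1.332]
0.6 (np.float64(-0.061760458682469085), np.float64(0.12989439112162515)) [ 0.227  0.448  1.666 -0.     1.028 -1.318]
0.2 (np.float64(-0.08011963158696735), np.float64(0.09667425220394324)) [ 0.237  0.466  1.749 -0.     0.927 -1.309]
0 (np.float64(-0.084), np.float64(0.078)) [ 0.239  0.488  1.776 -0.     0.877 -1.307]
28.4833 [0.636 0.189 0.186] [ 0.046 -0.18   0.17 ] 0.00014367759255944914
```

View pics/s8.png

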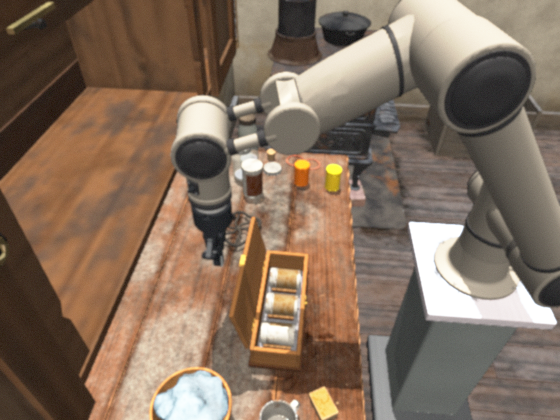

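View pics/c8.png

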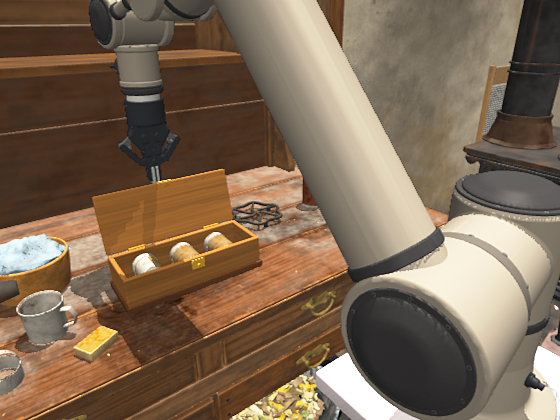

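The closed fingers stand behind the lid at scene (153,172), just behind its edge. Pushing it over slowly along the arc.

Run:
```python
from h import *
np.set_printoptions(precision=3,suppress=True)
for th in (1.88,1.57,1.3,1.05,.8,.55,.35):
    p,q=tipw(*lidtip(th)); c=r.move_straight(p,q,speed=.055,max_force=20)
    s=r.read_state();print(th,c,s['time_s'],s['contact_force'],s['eef_pos']-p)
    if c: break
save('side','s9');save('scene','c9')
```

```text
1.88 False 29.2667 [ 0.907  0.65  -0.012] [ 0. -0.  0.]
1.57 False 30.0667 [0.656 0.412 0.392] [-0.  0.  0.]
1.3 False 30.6833 [-0.316  0.013  0.589] [-0.001  0.    -0.   ]
1.05 False 31.2667 [-0.68  -0.668  0.354] [-0.  0. -0.]
0.8 False 31.85 [ 0.033 -0.225  0.37 ] [-0. -0. -0.]
0.55 False 32.4333 [ 0.046 -0.107 -1.015] [-0. -0. -0.]
0.35 False 32.9333 [-0.542 -0.478  0.631] [-0. -0. -0.]
```

View pics/c9.png

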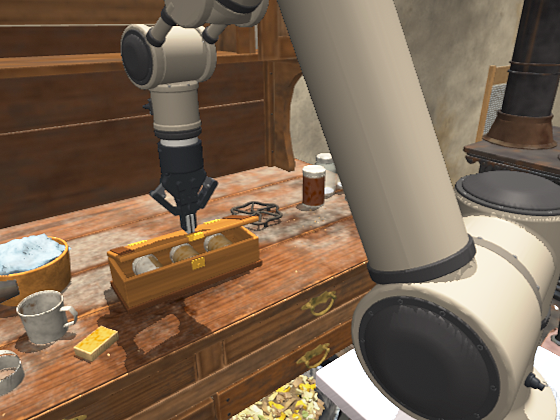

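The lid has followed the fingers and is almost shut (scene (190,235)). Continuing with a guarded press.

Run:
```python
from h import *
np.set_printoptions(precision=3,suppress=True)
for th in (.2,.08):
    p,q=tipw(*lidtip(th)); c=r.move_straight(p,q,speed=.04,max_force=20)
    s=r.read_state();print(th,c,s['time_s'],s['contact_force'],s['eef_pos']-p)
x,z=lidtip(0)
p,q=tipw(x,z-.004); c=r.move_straight(p,q,speed=.02,max_force=12)
s=r.read_state();print(c,s['time_s'],s['contact_force'],s['eef_pos'][2]-.025)
p,q=tipw(x,z+.15); r.move_straight(p,q,speed=.2)
s=r.read_state();_,d=save('wrist','w10');_,d2=save('side','s10');save('scene','c10')
print(s['time_s'],s['contact_force'])
C=cloud('wrist',d,s);P=np.r_[C.reshape(-1,3)]
P=P[(abs(P[:,2]-.08)<.02)&(P[:,0]>.44)&(P[:,0]<.55)&(P[:,1]>.06)&(P[:,1]<.32)]
A=np.c_[P[:,:2]-[.5,.19],np.ones(len(P))];print(len(P),np.linalg.lstsq(A,P[:,2],rcond=None)[0])
P=cloud('side',d2).reshape(-1,3)
P=P[(abs(P[:,2]-.08)<.02)&(P[:,0]>.44)&(P[:,0]<.55)&(P[:,1]>.06)&(P[:,1]<.32)]
A=np.c_[P[:,:2]-[.5,.19],np.ones(len(P))];print(len(P),np.linalg.lstsq(A,P[:,2],rcond=None)[0])
```

```text
0.2 False 33.5417 [-0.298  0.059  0.276] [-0. -0. -0.]
0.08 False 33.975 [ 0.06  -0.683  0.097] [-0. -0. -0.]
True 34.425 [-2.264  0.261  7.752] 0.07802727167220058
35.325 [-0.21   0.651  0.657]
32117 [ 0.005 -0.001  0.079]
4648 [0.003 0.001 0.078]
```

View pics/c10.png

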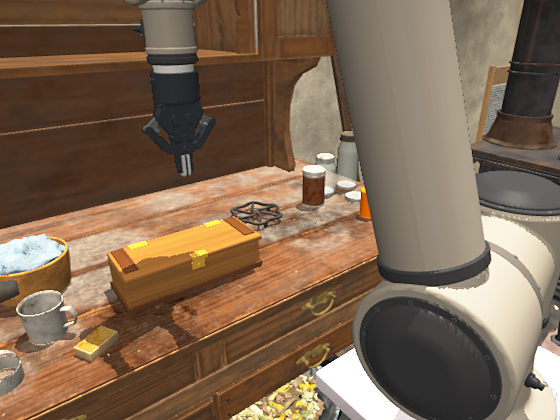

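View pics/s10.png

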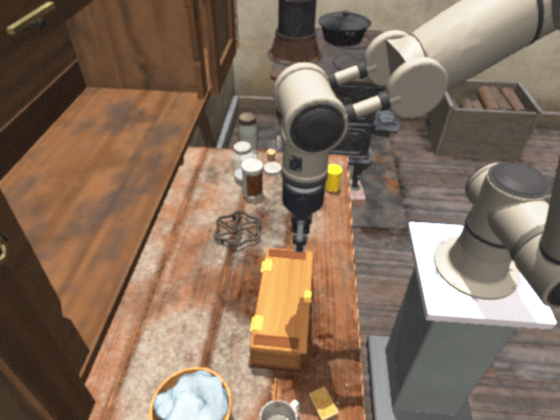

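The lid looks flat with its top at 78 mm, as it should be when shut. One firmer press will confirm it, then I hand in.

Run:
```python
from h import *
np.set_printoptions(precision=3,suppress=True)
x,z=lidtip(0)
p,q=tipw(x,z+.006); r.move_straight(p,q,speed=.15,max_force=15)
p,q=tipw(x,z-.004); c=r.move_straight(p,q,speed=.02,max_force=20)
s=r.read_state();print(c,s['time_s'],s['contact_force'],s['eef_pos'][2]-.025)
p,q=tipw(x,z+.15); r.move_straight(p,q,speed=.2)
s=r.read_state();_,d=save('wrist','w11');_,d2=save('side','s11')
P=cloud('wrist',d,s).reshape(-1,3)
P=P[(abs(P[:,2]-.08)<.02)&(P[:,0]>.44)&(P[:,0]<.55)&(P[:,1]>.06)&(P[:,1]<.32)]
A=np.c_[P[:,:2]-[.5,.19],np.ones(len(P))];print(len(P),np.linalg.lstsq(A,P[:,2],rcond=None)[0])
a=cloud('side',np.load('pics/side0.npy'));b=cloud('side',d2)
for u,v in((252,165),(302,165),(333,172),(271,168),(324,400)): print(a[v,u],b[v,u])
print(s['time_s'],s['contact_force']); r.finish_job()
```

```text
True 36.9917 [-1.667  0.011  8.69 ] 0.0780118802412828
32143 [ 0.006 -0.001  0.079]
[ 0.623 -0.25   0.103] [ 0.622 -0.247  0.105]
[ 0.474 -0.309  0.071] [0.471 0.231 0.461]
[ 0.377 -0.282  0.071] [ 0.377 -0.284  0.069]
[ 0.576 -0.358  0.016] [ 0.576 -0.359  0.015]
[0.398 0.395 0.015] [0.398 0.395 0.015]
37.8917 [-0.394 -0.518  0.185]
the job is handed in; nothing more can be done
```

The small tin is lying in the empty (left) cradle and the lid is fully shut. I handed the job in at about 38 s of the 61 s allowed.

- **Packing:** the other two tins lie with their caps toward the hinge. To match, I laid the small tin on free table to the right of the case, regrasped it turned by 180°, and placed it in the cradle.
- **Tin check:** before closing, its top measured 63 mm, the same as the other two and below the 68 mm rim.
- **Lid:** I pushed it over slowly from behind with closed fingers and pressed it down twice under a force limit. Both presses stopped with the fingertips at 78 mm, exactly where the lid's top should be when shut. The depth fits gave 78–79 mm and a slope of 0.003–0.006 rad, which I take as camera error.
- **Other things on the table:** the big tin, yellow look-alike, jar lid and sponge showed the same positions as at the start, within about 3 mm. The arm hid the orange look-alike in the last depth check, though its earlier pictures showed it unmoved. The trivet I compared only by eye.
- **Forces:** while seating the tin, the wrist force rose briefly to about 26 N, against the 120 N limit. Every other reading was below 10 N.

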